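Sweep the brass ring blanks into the counting tray's trough and shut its cover

ROBOT

A 7-joint arm with a two-finger parallel gripper is mounted at the origin on a cart in front of the work surface, level with it; the furniture and walls round the work are solid. World frame = base frame: x ahead of the robot, y to its left, z up, the work surface at z = 0. Lengths are in m, angles in degrees, forces in N, time in s.
With the tool pointing down it reaches from about 0.425 to 0.875 m from the base axis. Payload 4.7 kg.
Tool frame: the origin (TCP) lies between the finger pads; the fingertips stand 8 mm ahead of it and the grasp point (between the pads) lies 11 mm behind it (env.tip_extent is the distance from the TCP to the fingertips, in m); z points along the fingers, y is the line along which they close (so a half turn about z gives the same grasp; the last joint's range is limited). The gripper opens to 87 mm and grips with 3 to 60 N. Pads are 19 mm wide; open, the fingers measure 117 mm over their backs; the gripper's body (75 mm by 190 mm) begins 51 mm behind the grasp point.
Start: joints at [74.605, 18.392, -4.016, 83.108, 1.295, 78.541, -3.26], TCP at [0.181, -0.624, 0.231] pointing down, gripper open.
Joint ranges: [-163.93, 163.93], [-17.29, 119.83], [-79.2, 71.16], [3.27, 140.29], [-89.18, 269.18], [5.43, 117.66], [-154.24, 154.24]. Speed limits (degrees/s): [147.25, 147.25, 180, 180, 180, 180, 180].

INTERFACE

Orientations are given as [roll, pitch, yaw] about the fixed x, y, z axes, in that order (R = Rz(yaw) Ry(pitch) Rx(roll)).
In Python, from cell import sensors, vision, workorder, env gives the robot as it stands.
- The arm moves only by the tool drive_tool, never from a script. Its argument "moves" is a list of rows, each an object of numbers: "x", "y", "z": the shift along the tool's x, y, z in mm; "rx", "ry", "rz": the turn, a rotation vector about the tool's x, y, z in rad; "fingers": the closure, from -1 (fully open) to 1 (shut). In form: [{"x": .., "y": .., "z": .., "rx": .., "ry": .., "rz": .., "fingers": ..}, ...]. A call has 1 to 20 rows; each row is the pose to reach, as a shift and turn from the pose commanded when the call began, along the tool's axes at that moment; what a row does not reach only later rows make up. A row lasts 1/8 s, in which the tool goes at most 62.5 mm and 10.7 degrees, less where a joint would pass 70% of its speed; a pose out of reach is approached as far as the arm can. A call with a gripper value outside its range is refused whole. The fingers move at their own pace and stop on an object; "force" is the grip in N (left out, the last holds). Time passes only in rows, so rows that repeat a pose let the fingers close. It gives the time, the measured TCP pose, the force, the opening and the grip force at its end, in the units of the state.
- sensors.get_obs(): the state, without advancing time (a new reading comes with each control period).
- vision.read_camera(name): name is "scene" or "top" or "wrist"; returns a dict with "image" (384x512x3 uint8, red, green, blue), "fx", "fy", "cx", "cy" (pixels), "k1" (the pictures are not rectified: a ray, as slopes to the right and down, at radius r is drawn at 1 + k1 r^2 times it, then the intrinsics apply), "R" (3x3) and "t" (3): a world point X has camera coordinates R X + t. Camera axes: x right, y down, z forward; pixel columns grow to the right and rows downward; lengths in m; the calibration is good to about 2 mm. A picture is of the moment at which its call begins. There is no depth.
- workorder.sign_off(): hands the job in; it is judged then, once.
The state is a dict: "time_s": time; "qpos": joint angles; "joint_velocities": joint speeds; "effort": joint torques, N m; "tool_pos": TCP position; "tool_rot": TCP orientation; "force": force on the tool from outside, world axes, zero at the start; "wrist_torque": the same for the moment, N m; "grip_width": finger opening in m; "grasp_force": force on a finger pad.
Only numpy, scipy, OpenCV 4.12 (cv2) and the standard library are available. Lean on these libraries where they do the work, as an engineer would, in place of code of your own. Each camera call takes 0.05 s, during which the arm holds its last target. There are 200 camera calls.

TASK

Sort the ring blanks on the blue counting tray so that the silver ones can be tipped back to stock: with the fingertips sweep the three brass blanks across the tray into the trough along its left side, and leave the two silver-coloured ones lying where they are. Then swing the white cover of the trough fully shut with a fingertip. Only slide and push: pick nothing up, and leave the loupe, tweezers and marker beside the tray alone.

Things in the scene. Friction and masses are not known exactly. Their poses are not given: they have to be found in the camera images.
- counting_tray: blue plastic counting tray, 222 mm (x) by 190 mm (y), fixed: it does not slide. Origin: centre of its underside, on the worktop; x runs along the trough, away from the robot, y across the tray to the trough (robot's left), z up. Right of the platform (y = -91 to -95 mm) and at its near and far ends stand rims 4 mm thick, 7 mm above the platform, with a pouring spout at the near right corner
- platform (a point): point of the platform's top at x = 0, y = -23, z = +20 mm in the tray's frame. The flat platform spans x = -107 to +107, y = -91 to +45 mm and ends towards the trough in an open edge. The five blanks lie on it in five lanes some 40 mm apart in x (centres at least 31 mm apart in x), each free to slide straight along +y into the trough; which lane holds brass and which silver varies
- trough (a point): middle of the trough's floor: x = 0, y = +77.5, z = +4 mm in the tray's frame (16 mm below the platform). The trough spans x = -107 to +107, y = +45 to +91 mm: from the platform's edge (y = +45) its side slopes at 40 degrees down to the level floor (y = +64 to +91), and the smooth blanks slide down it; its outer wall is 4 mm thick and 20 mm high
- cover_hinge (a point): middle of the cover's hinge line, which runs along the tray's x at y = +93.5, z = +22.5 mm in the tray's frame. Outside the trough's wall, beside the hinge's middle, 50 mm of the worktop are free of anything higher than 15 mm
- cover (a joint): angle of the white trough cover: 0 = shut, level over the trough; pi/2 = upright; it starts leaning back outwards at 1.65 to 1.95 (stop at 2.0). The cover is 208 mm long, 2.6 mm thick, reaches 49.5 mm from the hinge and weighs 50 g. Its stiff hinge (0.03 N m, 0.6 N at the free edge) keeps it where it is left: push it over from behind, then press it all the way down
- cover_tab (a point): outer face of the small thumb tab in the middle of the cover's free edge, 56 mm from the hinge; the tab is 34 mm wide and reaches 60.5 mm from the hinge
- tweezers: steel tweezers, 141 mm long (their y), lying right of the tray; leave alone. Origin: centre of the underside
- loupe: black loupe with white handle, 27 x 58 x 14 mm, lying to the left of the tray's near end; leave alone. Origin: centre of the underside
- marker: silver-grey marker pen with a black cap, 136 mm long (its y), 13 mm thick, lying beyond the tray; leave alone. Origin: centre of the underside
- brass_1: brass (yellow) ring blank, a plain band cut from tube: 22 mm outside, 15 mm inside, 8 mm high, 12 g, lying flat on the tray's platform at the start. Origin: centre of its underside; z along the ring's axis.
- brass_2: brass (yellow) ring blank, a plain band cut from tube: 22 mm outside, 15 mm inside, 8 mm high, 12 g, lying flat on the tray's platform at the start. Origin: centre of its underside; z along the ring's axis.
- brass_3: brass (yellow) ring blank, a plain band cut from tube: 22 mm outside, 15 mm inside, 8 mm high, 12 g, lying flat on the tray's platform at the start. Origin: centre of its underside; z along the ring's axis.
- silver_1: silver-coloured (grey steel) ring blank, a plain band cut from tube: 22 mm outside, 15 mm inside, 8 mm high, 12 g, lying flat on the tray's platform at the start. Origin: centre of its underside; z along the ring's axis.
- silver_2: silver-coloured (grey steel) ring blank, a plain band cut from tube: 22 mm outside, 15 mm inside, 8 mm high, 12 g, lying flat on the tray's platform at the start. Origin: centre of its underside; z along the ring's axis.

How it is judged (in metres and radians):
On the way, in this order (a step that is already met when the one before it is completed fails the run):
1. all three brass blanks lie in the trough (z of brass_1 in the frame of counting_tray between 0 and 0.016 m and y of brass_1 in the frame of counting_tray between 0.045 and 0.092 m and x of brass_1 in the frame of counting_tray between -0.108 and 0.108 m and z of brass_2 in the frame of counting_tray between 0 and 0.016 m and y of brass_2 in the frame of counting_tray between 0.045 and 0.092 m and x of brass_2 in the frame of counting_tray between -0.108 and 0.108 m and z of brass_3 in the frame of counting_tray between 0 and 0.016 m and y of brass_3 in the frame of counting_tray between 0.045 and 0.092 m and x of brass_3 in the frame of counting_tray between -0.108 and 0.108 m), for 0.2 s.
2. the cover is shut over them (value of joint cover below 0.05 rad), for 0.2 s.
At the end, for the whole second after the job is handed in: The three brass blanks lie at rest in the trough, below the platform's level; the cover is shut to within 0.05 rad; both silver blanks lie flat on the platform within 15 mm of where they started (all of step 1 and value of joint cover below 0.05 rad and distance of each of silver_1, silver_2 from where it was at the start of the episode below 0.015 m and angle between each of silver_1, silver_2's own z axis and vertical below 0.15 rad and linear speed of each of brass_1, brass_2, brass_3, silver_1, silver_2 below 0.02 m/s); the robot touches nothing.
It fails at once if a ring blank is lifted (its underside centre more than 20 mm above the platform) (z of any of brass_1, brass_2, brass_3, silver_1, silver_2 in the frame of counting_tray above 0.04 m).
It fails at once if a silver blank is moved by more than 15 mm (distance of any of silver_1, silver_2 from where it was at the start of the episode above 0.015 m).
It fails at once if the tweezers, loupe or marker are moved by more than 15 mm (distance of any of tweezers, loupe, marker from where it was at the start of the episode above 0.015 m).
It also fails if it takes over 61 s, if anything falls off the work surface, if the arm or the gripper's body presses on something with over 40 N, if the wrist force passes 120 N, or if a joint passes its speed limit or range.

## Working session

There is one attempt and no reset: what is moved stays moved. The work goes in short steps, Python scripts to look and compute and a tool call to move; the robot and the scene stay as the last step left them, time stands still between calls to the robot, and variables do not carry over. Pictures are saved under pics/ and viewed, at most 10 in all, crops included, and the job is handed in when it is done.

Besides the shell and the picture viewer there is one more tool, called after "Request:" in YAML: its name, and indented under it one key for each argument. drive_tool: Moves the arm, as the interface text tells. Its arguments: {"type":"object","properties":{"moves":{"type":"array"},"force":{"type":"number"}},"required":["moves"]}

```bash
mkdir -p pics; ls
python3 - <<'E'
from cell import sensors, vision, workorder, env
import cv2
o=sensors.get_obs();print({k:o[k] for k in('time_s','tool_pos','tool_rot','grip_width','force')})
for n in('top','scene'):
    d=vision.read_camera(n);cv2.imwrite(f'pics/{n}0.png',d['image'][:,:,::-1]);print(n,d['fx'],d['fy'],d['cx'],d['cy'],d['k1'],d['R'],d['t'])
E
```

```text
pics
{'time_s': 0.0, 'tool_pos': array([ 0.18117768, -0.6236924 ,  0.22945228]), 'tool_rot': array([-1.79891274e+02,  4.32653312e-03,  1.62017625e+01]), 'grip_width': 0.08726996637425924, 'force': array([0.32587046, 0.67247888, 0.07155171])}
top 385.751207731589 385.751207731589 259.0516741219743 188.53528877557991 -0.0988567165208373 [[ 1.90948722e-02 -9.99817347e-01  8.11946427e-04]
 [-9.92839832e-01 -1.90573780e-02 -1.17923212e-01]
 [ 1.17917146e-01  1.44559591e-03 -9.93022385e-01]] [-0.07846655  0.58549114  0.8493554 ]
scene 455.8996677730937 455.8996677730937 250.8328925572639 194.27104401513694 -0.014397104803455001 [[-0.89029513 -0.45484519  0.02214569]
 [-0.24504096  0.43750865 -0.8651827 ]
 [ 0.38383526 -0.77569455 -0.50096752]] [0.49339435 0.24165681 0.60772437]
```

View pics/top0.png

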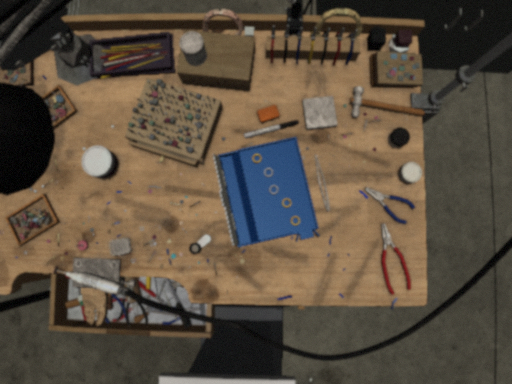

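View pics/scene0.png

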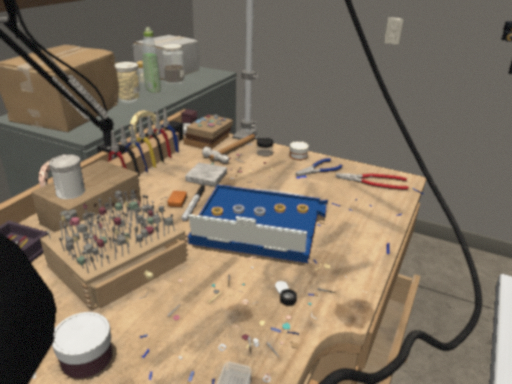

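The top view shows the tray around pixels (217–318, 138–246), with five rings from (257,158) to (295,220). The tweezers are at (321,183), the loupe at (200,243) and the marker at (270,130). I'll zoom in next.

```bash
cat > h.py <<'E'
import numpy as np,cv2
from cell import sensors, vision, workorder, env
def K(d): return np.array([[d['fx'],0,d['cx']],[0,d['fy'],d['cy']],[0,0,1]]),np.array([d['k1'],0,0,0.])
def ray(d,px,z):
    k,D=K(d); n=cv2.undistortPoints(np.array(px,float).reshape(-1,1,2),k,D).reshape(-1,2)
    R,t=np.array(d['R']),np.array(d['t']); c=-R.T@t
    v=np.c_[n,np.ones(len(n))]@R
    return c+v*((z-c[2])/v[:,2])[:,None]
def proj(d,X):
    k,D=K(d); return cv2.projectPoints(np.array(X,float).reshape(-1,1,3),cv2.Rodrigues(np.array(d['R']))[0],np.array(d['t']),k,D)[0].reshape(-1,2)
E
python3 - <<'E'
from h import *
d=vision.read_camera('top');im=d['image'][:,:,::-1].copy();np.save('top.npy',im)
cv2.imwrite('pics/c1.png',cv2.resize(im[130:255,200:335],None,fx=4.8*1.2,fy=4.8,interpolation=cv2.INTER_CUBIC) if 0 else cv2.resize(im[130:250,205:335],None,fx=5,fy=5,interpolation=cv2.INTER_CUBIC))
E
```

```text
(no output)
```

View pics/c1.png

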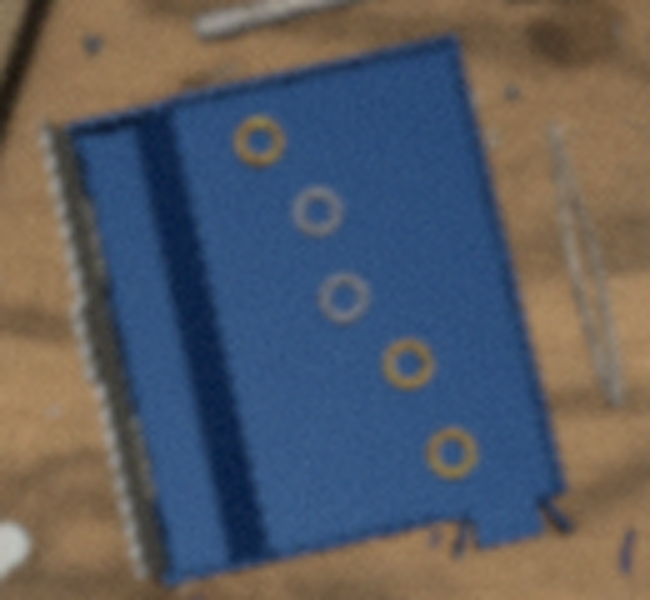

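The crop shows brass at (259,140), (408,363) and (452,453), and silver at (318,211) and (344,297). The platform edge runs from (172,112) to (265,555). The far-right rim corner is at (458,38) and the near-right one at about (562,490).

```bash
cat >> h.py <<'E'
def crop2px(p): return np.array(p,float)/5+[205-.4,130-.4]
E
python3 - <<'E'
from h import *
from scipy.optimize import least_squares
d=vision.read_camera('top')
f=[(458,38),(562,490)];e=[(172,112),(265,555)];l=[(145,118),(232,555)]
# tray points: (tray xyz) and pixel
T=[((111,-95,27),f[0]),((-111,-95,27),f[1])]
E_=ray(d,crop2px(e),.02);L=ray(d,crop2px(l),.004);F=ray(d,crop2px(f),.027)
W=ray(d,crop2px([(165,582),(50,127),(140,578)]),.02)
for n,P in(('F',F),('E',E_),('L',L),('W',W)):print(n,(P*1000).round(1).tolist())
def g(q):
    c,s=np.cos(q[2]),np.sin(q[2]);r=[]
    w2t=lambda P:(P[:,:2]*1000-q[:2])@np.array([[c,-s],[s,c]])
    a=w2t(F);r+=[a[0,0]-111,a[1,0]+111,a[0,1]+95,a[1,1]+95]
    r+=list(w2t(E_)[:,1]-45)+list(w2t(L)[:,1]-64);return np.array(r)
s=least_squares(g,[600,0,-.2]);q=s.x;print(q,np.degrees(q[2]),g(q).round(1))
np.save('tray.npy',q)
c,sn=np.cos(q[2]),np.sin(q[2]);M=np.array([[c,-sn],[sn,c]])
B=ray(d,crop2px([(259,140),(318,211),(344,297),(408,363),(452,453)]),.026)
print((B*1000).round(1).tolist(),((B[:,:2]*1000-q[:2])@M).round(1).tolist())
tw=ray(d,crop2px([(10,545),(0,550)]),.01);print('loupe',tw*1000)
E
```

```text
F [[711.2, -152.4, 27.0], [500.2, -201.7, 27.0]]
E [[674.5, -18.3, 20.0], [468.1, -66.2, 20.0]]
L [[674.8, -4.5, 4.0], [467.6, -50.7, 4.0]]
W [[454.9, -20.5, 20.0], [666.3, 39.1, 20.0], [456.5, -9.0, 20.0]]
[ 5.84924218e+02 -8.65826506e+01  2.25803934e-01] 12.937612399289078 [-2.6  2.6  2.6  1.7  1.5  1.  -4.1 -2.8]
[[660.6, -59.6, 26.0], [627.5, -87.8, 26.0], [587.5, -100.5, 26.0], [557.4, -130.4, 26.0], [516.3, -151.1, 26.0]] [[79.8, 9.3], [41.3, -10.7], [-0.6, -14.1], [-36.7, -36.6], [-81.3, -47.6]]
loupe [[470.11550267  52.64449324  10.        ]
 [467.69408072  57.24294054  10.        ]]
```

```bash
cat >> h.py <<'E'
from scipy.spatial.transform import Rotation as Ro
q=np.load('tray.npy')
def t2w(p):  # tray mm -> world mm
    c,s=np.cos(q[2]),np.sin(q[2]);return np.array([q[0]+c*p[0]-s*p[1],q[1]+s*p[0]+c*p[1],p[2]])
def w2t(P):
    c,s=np.cos(q[2]),np.sin(q[2]);P=np.atleast_2d(P);return np.c_[(P[:,:2]-q[:2])@np.array([[c,-s],[s,c]]),P[:,2:]]
def rows(targets,cur=None):
    """targets: (tray tcp mm, Rotation rel. to tray). Prints shift/rotvec in the present tool frame"""
    o=sensors.get_obs();R0=Ro.from_euler('xyz',o['tool_rot'],degrees=True) ;p0=o['tool_pos']*1000
    print('now t',o['time_s'].__round__(2),'tray',w2t(p0).round(1),'rot',o['tool_rot'].round(2))
    for p,rot in targets:
        Rt=Ro.from_euler('z',q[2])*rot
        print(p,R0.inv().apply(t2w(p)-p0).round(1),(R0.inv()*Rt).as_rotvec().round(4))
down=lambda yaw=90,tilt=0:Ro.from_euler('xyz',[180,0,yaw],degrees=True)
E
python3 - <<'E'
from h import *
rows([((-20,-40,210),down())])
E
```

```text
now t 0.2 tray [[-513.7 -433.3  229.9]] rot [-179.93    0.     16.2 ]
(-20, -40, 210) [ 515.3 -364.5   20.3] [-1.0000e-03 -8.0000e-04 -1.5138e+00]
```

Request:
drive_tool:
  moves:
    - {"x":129,"y":-91,"z":5,"rz":-0.38,"fingers":0.8}
    - {"x":258,"y":-182,"z":10,"rz":-0.76,"fingers":0.8}
    - {"x":258,"y":-182,"z":10,"rz":-0.76,"fingers":0.8}
    - {"x":258,"y":-182,"z":10,"rz":-0.76,"fingers":0.8}
    - {"x":387,"y":-273,"z":15,"rz":-1.14,"fingers":0.8}
    - {"x":387,"y":-273,"z":15,"rz":-1.14,"fingers":0.8}
    - {"x":387,"y":-273,"z":15,"rz":-1.14,"fingers":0.8}
    - {"x":515,"y":-364.5,"z":20,"rz":-1.514,"fingers":0.8}
    - {"x":515,"y":-364.5,"z":20,"rz":-1.514,"fingers":0.8}
    - {"x":515,"y":-364.5,"z":20,"rz":-1.514,"fingers":0.8}
    - {"x":515,"y":-364.5,"z":20,"rz":-1.514,"fingers":0.8}
    - {"x":515,"y":-364.5,"z":20,"rz":-1.514,"fingers":0.8}
    - {"x":515,"y":-364.5,"z":20,"rz":-1.514,"fingers":0.8}
    - {"x":515,"y":-364.5,"z":20,"rz":-1.514,"fingers":0.8}
    - {"x":515,"y":-364.5,"z":20,"rz":-1.514,"fingers":0.8}

```text
invalid input at $.moves[0]: expected keys x, y, z, rx, ry, rz, fingers
```

Run:
```python
from h import *
rows([])
o=sensors.get_obs();print(o['qpos'].round(1),o['grip_width'])
d=vision.read_camera('wrist');im=d['image'][:,:,::-1].copy()
cv2.imwrite('pics/w1.png',im)
rings=[(79.8,9.3),(41.3,-10.7),(-.6,-14.1),(-36.7,-36.6),(-81.3,-47.6)]
print(proj(d,[t2w((*r,28))/1000 for r in rings]).round(0).tolist())
```

```text
now t 0.2 tray [[-513.7 -433.3  229.9]] rot [-179.93    0.     16.2 ]
[74.6 18.4 -4.  83.1  1.3 78.5 -3.3] 0.08720185788583261
[[-268.0, -603.0], [-231.0, -533.0], [-211.0, -458.0], [-173.0, -395.0], [-145.0, -321.0]]
```

View pics/w1.png

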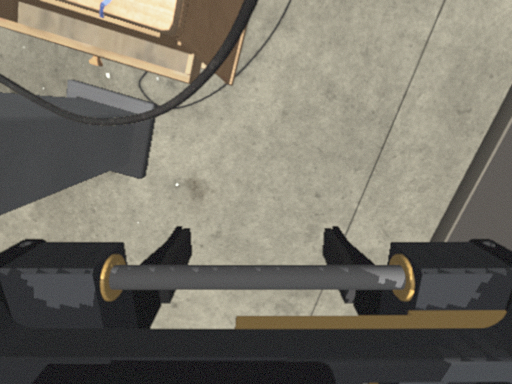

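The move was refused because every key is required, so this picture shows only the floor and the open fingers at (170,265) and (345,265). I'll resend the move with all keys.

Request:
drive_tool:
  moves:
    - {"x":129,"y":-91,"z":5,"rx":0,"ry":0,"rz":-0.38,"fingers":0.8}
    - {"x":129,"y":-91,"z":5,"rx":0,"ry":0,"rz":-0.38,"fingers":0.8}
    - {"x":258,"y":-182,"z":10,"rx":0,"ry":0,"rz":-0.76,"fingers":0.8}
    - {"x":258,"y":-182,"z":10,"rx":0,"ry":0,"rz":-0.76,"fingers":0.8}
    - {"x":258,"y":-182,"z":10,"rx":0,"ry":0,"rz":-0.76,"fingers":0.8}
    - {"x":387,"y":-273,"z":15,"rx":0,"ry":0,"rz":-1.14,"fingers":0.8}
    - {"x":387,"y":-273,"z":15,"rx":0,"ry":0,"rz":-1.14,"fingers":0.8}
    - {"x":387,"y":-273,"z":15,"rx":0,"ry":0,"rz":-1.14,"fingers":0.8}
    - {"x":515,"y":-364.5,"z":20,"rx":0,"ry":0,"rz":-1.514,"fingers":0.8}
    - {"x":515,"y":-364.5,"z":20,"rx":0,"ry":0,"rz":-1.514,"fingers":0.8}
    - {"x":515,"y":-364.5,"z":20,"rx":0,"ry":0,"rz":-1.514,"fingers":0.8}
    - {"x":515,"y":-364.5,"z":20,"rx":0,"ry":0,"rz":-1.514,"fingers":0.8}
    - {"x":515,"y":-364.5,"z":20,"rx":0,"ry":0,"rz":-1.514,"fingers":0.8}

```text
time_s: 1.88
tool_pos: [0.5736, -0.1317, 0.2103]
tool_rot: [-179.9, 0.0, 102.9]
force: [0.3, -0.4, -0.2]
grip_width: 0.0086
grasp_force: 0.0
```

Run:
```python
from h import *
rows([])
o=sensors.get_obs();print(o['qpos'].round(1),o['grip_width'])
d=vision.read_camera('wrist');im=d['image'][:,:,::-1].copy()
cv2.imwrite('pics/w2.png',im)
rings=[(79.8,9.3),(41.3,-10.7),(-.6,-14.1),(-36.7,-36.6),(-81.3,-47.6)]
print(proj(d,[t2w((*r,28))/1000 for r in rings]).round(0).tolist())
```

```text
now t 1.88 tray [[-21.1 -41.4 210.3]] rot [-1.7994e+02  4.0000e-02  1.0289e+02]
[ 40.8  14.7 -35.8  92.8   8.9  75.4  16.5] 0.00859512196708167
[[341.0, 138.0], [308.0, 155.0], [274.0, 157.0], [246.0, 175.0], [211.0, 183.0]]
```

View pics/w2.png

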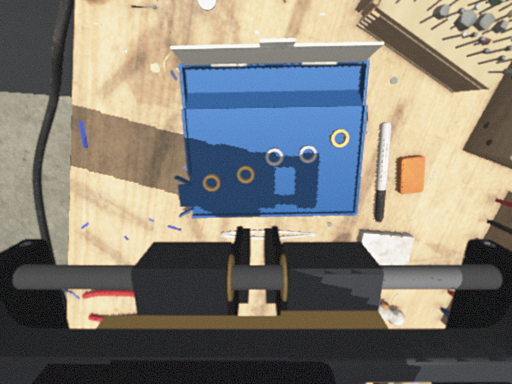

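The wrist view puts the rings at (340,138), (308,154), (275,157), (246,175) and (211,183), within 1 px of my projections, and it confirms the colours. Next I'll plan the sweeps.

Run:
```python
from h import *
d=vision.read_camera('wrist')
print(proj(d,[t2w(p)/1000 for p in[(-107,45,20),(107,45,20),(111,-95,27),(-111,91,24),(111,91,24),(0,93.5,22.5)]]).round(0).tolist())
rows([((-81.3,-75,60),down()),((-81.3,-75,31),down()),((-81.3,43,31),down())])
```

```text
[[187.0, 107.0], [364.0, 107.0], [357.0, 217.0], [180.0, 65.0], [373.0, 65.0], [277.0, 63.0]]
now t 1.98 tray [[-21.5 -42.2 210.4]] rot [-1.7995e+02  5.0000e-02  1.0278e+02]
(-81.3, -75, 60) [-32.9 -59.6 150.5] [-0.0008  0.0009 -0.0027]
(-81.3, -75, 31) [-32.8 -59.6 179.5] [-0.0008  0.0009 -0.0027]
(-81.3, 43, 31) [ 85.2 -59.9 179.4] [-0.0008  0.0009 -0.0027]
```

Request:
drive_tool:
  moves:
    - {"x":-33,"y":-60,"z":50,"rx":0,"ry":0,"rz":0,"fingers":0.8}
    - {"x":-33,"y":-60,"z":100,"rx":0,"ry":0,"rz":0,"fingers":0.8}
    - {"x":-33,"y":-60,"z":150,"rx":0,"ry":0,"rz":0,"fingers":0.8}
    - {"x":-33,"y":-60,"z":150,"rx":0,"ry":0,"rz":0,"fingers":0.8}
    - {"x":-33,"y":-60,"z":150,"rx":0,"ry":0,"rz":0,"fingers":0.8}

```text
time_s: 2.6
tool_pos: [0.5245, -0.1768, 0.0626]
tool_rot: [179.9, 0.1, 102.9]
force: [-0.2, 0.2, -0.1]
grip_width: 0.0084
grasp_force: 0.0
```

Run:
```python
from h import *
rows([((-81.3,-75,31),down()),((-81.3,43,31),down())])
```

```text
now t 2.6 tray [[-79.1 -74.4  62.6]] rot [1.7986e+02 9.0000e-02 1.0291e+02]
(-81.3, -75, 31) [-0.5 -2.3 31.6] [ 0.0024  0.0016 -0.0005]
(-81.3, 43, 31) [117.5  -2.3  31.4] [ 0.0024  0.0016 -0.0005]
```

Request:
drive_tool:
  moves:
    - {"x":0,"y":-1.5,"z":15,"rx":0,"ry":0,"rz":0,"fingers":0.8}
    - {"x":0,"y":-1.5,"z":30,"rx":0,"ry":0,"rz":0,"fingers":0.8}
    - {"x":0,"y":-1.5,"z":30,"rx":0,"ry":0,"rz":0,"fingers":0.8}
    - {"x":12,"y":-1.5,"z":30,"rx":0,"ry":0,"rz":0,"fingers":0.8}
    - {"x":25,"y":-1.5,"z":30,"rx":0,"ry":0,"rz":0,"fingers":0.8}
    - {"x":39,"y":-1.5,"z":30,"rx":0,"ry":0,"rz":0,"fingers":0.8}
    - {"x":53,"y":-1.5,"z":30,"rx":0,"ry":0,"rz":0,"fingers":0.8}
    - {"x":67,"y":-1.5,"z":30,"rx":0,"ry":0,"rz":0,"fingers":0.8}
    - {"x":81,"y":-1.5,"z":30,"rx":0,"ry":0,"rz":0,"fingers":0.8}
    - {"x":95,"y":-1.5,"z":30,"rx":0,"ry":0,"rz":0,"fingers":0.8}
    - {"x":107,"y":-1.5,"z":30,"rx":0,"ry":0,"rz":0,"fingers":0.8}
    - {"x":118,"y":-1.5,"z":30,"rx":0,"ry":0,"rz":0,"fingers":0.8}
    - {"x":118,"y":-1.5,"z":30,"rx":0,"ry":0,"rz":0,"fingers":0.8}
    - {"x":118,"y":-1.5,"z":0,"rx":0,"ry":0,"rz":0,"fingers":0.8}
    - {"x":70,"y":20,"z":-5,"rx":0,"ry":0,"rz":0,"fingers":0.8}
    - {"x":20,"y":42,"z":-5,"rx":0,"ry":0,"rz":0,"fingers":0.8}
    - {"x":10,"y":43,"z":-5,"rx":0,"ry":0,"rz":0,"fingers":0.8}
    - {"x":10,"y":43,"z":-5,"rx":0,"ry":0,"rz":0,"fingers":0.8}

```text
time_s: 4.85
tool_pos: [0.5623, -0.1575, 0.0649]
tool_rot: [-179.9, -0.1, 102.8]
force: [-0.5, 0.5, -0.5]
grip_width: 0.0086
grasp_force: 0.0
```

Run:
```python
from h import *
rows([((-36.7,-65,31),down()),((-36.7,43,31),down())])
d=vision.read_camera('scene');im=d['image'][:,:,::-1]
cv2.imwrite('pics/s2.png',cv2.resize(im[150:290,150:350],None,fx=4,fy=4,interpolation=cv2.INTER_CUBIC))
```

```text
now t 4.85 tray [[-37.9 -64.   64.9]] rot [-1.7995e+02 -5.0000e-02  1.0283e+02]
(-36.7, -65, 31) [-1.   1.3 33.9] [-0.0009 -0.0009 -0.0018]
(-36.7, 43, 31) [107.    1.1  34. ] [-0.0009 -0.0009 -0.0018]
```

View pics/s2.png

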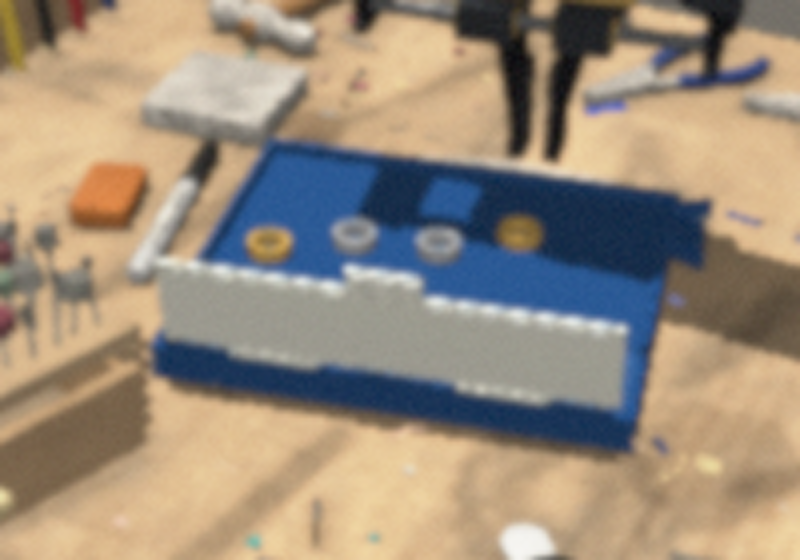

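In the scene crop the near brass ring is off the platform and in the trough. Brass at (520,232) and (270,243) remain, and the silvers at (355,235) and (438,243) haven't moved. I'll sweep the second ring.

Request:
drive_tool:
  moves:
    - {"x":0,"y":1,"z":17,"rx":0,"ry":0,"rz":0,"fingers":0.8}
    - {"x":0,"y":1,"z":34,"rx":0,"ry":0,"rz":0,"fingers":0.8}
    - {"x":0,"y":1,"z":34,"rx":0,"ry":0,"rz":0,"fingers":0.8}
    - {"x":12,"y":1,"z":34,"rx":0,"ry":0,"rz":0,"fingers":0.8}
    - {"x":26,"y":1,"z":34,"rx":0,"ry":0,"rz":0,"fingers":0.8}
    - {"x":40,"y":1,"z":34,"rx":0,"ry":0,"rz":0,"fingers":0.8}
    - {"x":54,"y":1,"z":34,"rx":0,"ry":0,"rz":0,"fingers":0.8}
    - {"x":68,"y":1,"z":34,"rx":0,"ry":0,"rz":0,"fingers":0.8}
    - {"x":82,"y":1,"z":34,"rx":0,"ry":0,"rz":0,"fingers":0.8}
    - {"x":96,"y":1,"z":34,"rx":0,"ry":0,"rz":0,"fingers":0.8}
    - {"x":108,"y":1,"z":34,"rx":0,"ry":0,"rz":0,"fingers":0.8}
    - {"x":108,"y":1,"z":34,"rx":0,"ry":0,"rz":0,"fingers":0.8}
    - {"x":107,"y":1,"z":0,"rx":0,"ry":0,"rz":0,"fingers":0.8}
    - {"x":85,"y":45,"z":-5,"rx":0,"ry":0,"rz":0,"fingers":0.8}
    - {"x":65,"y":90,"z":-5,"rx":0,"ry":0,"rz":0,"fingers":0.8}
    - {"x":46,"y":118,"z":-5,"rx":0,"ry":0,"rz":0,"fingers":0.8}
    - {"x":46,"y":118,"z":0,"rx":0,"ry":0,"rz":0,"fingers":0.8}
    - {"x":46,"y":118,"z":0,"rx":0,"ry":0,"rz":0,"fingers":0.8}

```text
time_s: 7.15
tool_pos: [0.6661, -0.0854, 0.0643]
tool_rot: [-179.9, -0.1, 102.9]
force: [-0.1, 0.0, -0.7]
grip_width: 0.0088
grasp_force: 0.0
```

Run:
```python
from h import *
rows([((79.8,-19,31),down()),((79.8,43,31),down()),((0,0,180),down())])
```

```text
now t 7.15 tray [[ 79.4 -17.1  64.3]] rot [-1.7986e+02 -6.0000e-02  1.0294e+02]
(79.8, -19, 31) [-2.   0.5 33.3] [-0.0025 -0.001  -0.    ]
(79.8, 43, 31) [60.   0.5 33.4] [-0.0025 -0.001  -0.    ]
(0, 0, 180) [  17.2  -79.7 -115.5] [-0.0025 -0.001  -0.    ]
```

Request:
drive_tool:
  moves:
    - {"x":-2,"y":0.5,"z":16,"rx":0,"ry":0,"rz":0,"fingers":0.8}
    - {"x":-2,"y":0.5,"z":33,"rx":0,"ry":0,"rz":0,"fingers":0.8}
    - {"x":-2,"y":0.5,"z":33,"rx":0,"ry":0,"rz":0,"fingers":0.8}
    - {"x":10,"y":0.5,"z":33,"rx":0,"ry":0,"rz":0,"fingers":0.8}
    - {"x":23,"y":0.5,"z":33,"rx":0,"ry":0,"rz":0,"fingers":0.8}
    - {"x":36,"y":0.5,"z":33,"rx":0,"ry":0,"rz":0,"fingers":0.8}
    - {"x":49,"y":0.5,"z":33,"rx":0,"ry":0,"rz":0,"fingers":0.8}
    - {"x":61,"y":0.5,"z":33,"rx":0,"ry":0,"rz":0,"fingers":0.8}
    - {"x":61,"y":0.5,"z":33,"rx":0,"ry":0,"rz":0,"fingers":0.8}
    - {"x":60,"y":0.5,"z":0,"rx":0,"ry":0,"rz":0,"fingers":0.8}
    - {"x":30,"y":-30,"z":-50,"rx":0,"ry":0,"rz":0,"fingers":0.8}
    - {"x":0,"y":-70,"z":-100,"rx":0,"ry":0,"rz":0,"fingers":1}
    - {"x":-23,"y":-100,"z":-146,"rx":0,"ry":0,"rz":0,"fingers":1}
    - {"x":-23,"y":-100,"z":-146,"rx":0,"ry":0,"rz":0,"fingers":1}
    - {"x":-23,"y":-100,"z":-146,"rx":0,"ry":0,"rz":0,"fingers":1}

```text
time_s: 9.02
tool_pos: [0.5752, -0.1309, 0.2118]
tool_rot: [180.0, 0.0, 102.9]
force: [-0.4, 0.3, -1.4]
grip_width: 0.0006
grasp_force: 0.0
```

Run:
```python
from h import *
rows([])
o=sensors.get_obs();print(o['qpos'].round(1))
d=vision.read_camera('wrist');im=d['image'][:,:,::-1]
c=im[20:240,150:420];cv2.imwrite('pics/w3.png',cv2.resize(c,None,fx=2.7,fy=2.7,interpolation=cv2.INTER_CUBIC))
print(proj(d,[t2w(p)/1000 for p in[(41.3,-10.7,28),(-.6,-14.1,28),(0,93.5,22.5)]]).round(1).tolist())
for a in np.arange(1.6,2.01,.1):
  print(round(a,1),proj(d,[t2w((x,93.5-r*np.cos(a),22.5+r*np.sin(a)))/1000 for x,r in((-104,49.5),(104,49.5),(0,60.5))]).round(1).tolist())
```

```text
now t 9.03 tray [[-19.4 -41.  211.8]] rot [1.7996e+02 4.0000e-02 1.0286e+02]
[ 40.8  14.8 -36.   92.6   8.9  75.5  16.3]
[[306.2, 154.7], [272.6, 157.4], [274.4, 63.8]]
1.6 [[171.3, 53.9], [383.7, 54.0], [278.5, 51.0]]
1.7 [[171.0, 48.4], [384.2, 48.5], [278.6, 44.0]]
1.8 [[170.8, 43.0], [384.5, 43.2], [278.7, 37.1]]
1.9 [[170.8, 37.9], [384.5, 38.1], [278.7, 30.6]]
2.0 [[170.9, 33.1], [384.3, 33.3], [278.6, 24.5]]
```

View pics/w3.png

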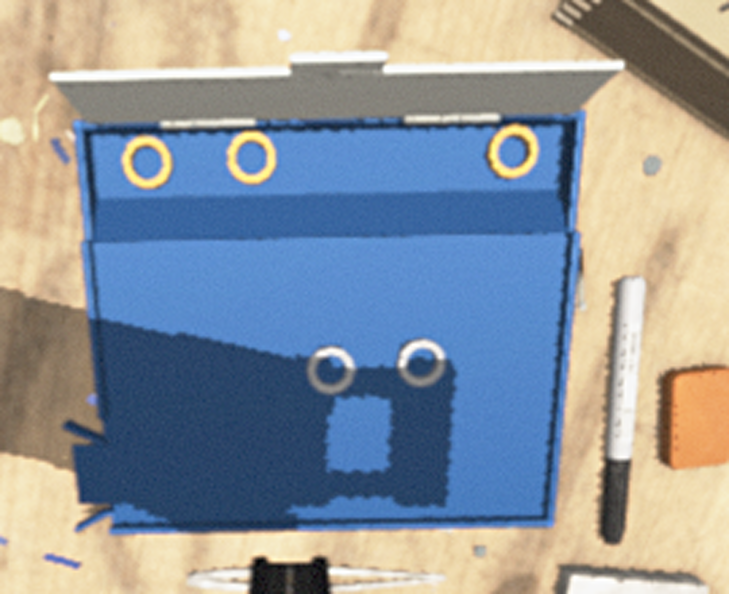

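The wrist crop shows all three brass rings lying flat on the trough floor at (147,160), (252,157) and (513,152). The silvers at (331,370) and (421,362) haven't moved, and the cover's free edge at row 75 gives about 1.73 rad. Next is the cover, starting with a move behind it.

Run:
```python
from h import *
rows([((-10,128,205),down()),((-10,128,76),down())])
```

```text
now t 9.07 tray [[-19.3 -39.8 210.7]] rot [-1.7996e+02 -5.0000e-02  1.0297e+02]
(-10, 128, 205) [167.8   9.4   5.8] [-0.0006 -0.0008  0.0005]
(-10, 128, 76) [167.7   9.5 134.8] [-0.0006 -0.0008  0.0005]
```

Request:
drive_tool:
  moves:
    - {"x":50,"y":9,"z":0,"rx":0,"ry":0,"rz":0,"fingers":1}
    - {"x":110,"y":9,"z":0,"rx":0,"ry":0,"rz":0,"fingers":1}
    - {"x":168,"y":9,"z":0,"rx":0,"ry":0,"rz":0,"fingers":1}
    - {"x":168,"y":9,"z":0,"rx":0,"ry":0,"rz":0,"fingers":1}
    - {"x":168,"y":9,"z":0,"rx":0,"ry":0,"rz":0,"fingers":1}
    - {"x":168,"y":9,"z":40,"rx":0,"ry":0,"rz":0,"fingers":1}
    - {"x":168,"y":9,"z":80,"rx":0,"ry":0,"rz":0,"fingers":1}
    - {"x":168,"y":9,"z":110,"rx":0,"ry":0,"rz":0,"fingers":1}
    - {"x":168,"y":9,"z":134,"rx":0,"ry":0,"rz":0,"fingers":1}
    - {"x":168,"y":9,"z":134,"rx":0,"ry":0,"rz":0,"fingers":1}
    - {"x":168,"y":9,"z":134,"rx":0,"ry":0,"rz":0,"fingers":1}

```text
time_s: 10.45
tool_pos: [0.5469, 0.0348, 0.0779]
tool_rot: [180.0, -0.0, 102.9]
force: [0.3, 0.6, -0.4]
grip_width: 0.0003
grasp_force: 0.0
```

Run:
```python
from h import *
T=[]
for a in (1.73,1.6,1.45,1.3,1.15,1,.85,.7,.55,.4,.25,.12,0,-.05):
    r,t=45,1.3
    T.append(((-10,round(93.5-r*np.cos(a)+t*np.sin(a)+9.5,1),round(22.5+r*np.sin(a)+t*np.cos(a)+8,1)),down()))
rows(T)
o=sensors.get_obs();print(o['qpos'].round(1),o['force'])
d=vision.read_camera('scene');cv2.imwrite('pics/s4.png',cv2.resize(d['image'][100:300,130:380,::-1],None,fx=3,fy=3))
```

```text
now t 10.45 tray [[ -9.9 126.8  77.9]] rot [ 1.7998e+02 -1.0000e-02  1.0287e+02]
(-10, np.float64(111.4), np.float64(74.7)) [-15.4  -0.1   3.2] [ 0.0004 -0.0001 -0.0011]
(-10, np.float64(105.6), np.float64(75.4)) [-21.2  -0.1   2.5] [ 0.0004 -0.0001 -0.0011]
(-10, np.float64(98.9), np.float64(75.3)) [-27.9  -0.1   2.6] [ 0.0004 -0.0001 -0.0011]
(-10, np.float64(92.2), np.float64(74.2)) [-34.6  -0.1   3.7] [ 0.0004 -0.0001 -0.0011]
(-10, np.float64(85.8), np.float64(72.1)) [-41.   -0.1   5.8] [ 0.0004 -0.0001 -0.0011]
(-10, np.float64(79.8), np.float64(69.1)) [-47.   -0.1   8.8] [ 0.0004 -0.0001 -0.0011]
(-10, np.float64(74.3), np.float64(65.2)) [-52.5  -0.1  12.7] [ 0.0004 -0.0001 -0.0011]
(-10, np.float64(69.4), np.float64(60.5)) [-57.4  -0.1  17.4] [ 0.0004 -0.0001 -0.0011]
(-10, np.float64(65.3), np.float64(55.1)) [-61.5  -0.1  22.8] [ 0.0004 -0.0001 -0.0011]
(-10, np.float64(62.1), np.float64(49.2)) [-64.7  -0.1  28.7] [ 0.0004 -0.0001 -0.0011]
(-10, np.float64(59.7), np.float64(42.9)) [-67.1  -0.1  35. ] [ 0.0004 -0.0001 -0.0011]
(-10, np.float64(58.5), np.float64(37.2)) [-68.3  -0.1  40.7] [ 0.0004 -0.0001 -0.0011]
(-10, np.float64(58.0), np.float64(31.8)) [-68.8  -0.1  46.1] [ 0.0004 -0.0001 -0.0011]
(-10, np.float64(58.0), np.float64(29.5)) [-68.8  -0.1  48.4] [ 0.0004 -0.0001 -0.0011]
[ 28.9  17.9 -40.4 106.6  13.2  60.3  -3.9] [ 0.31588005  0.64898159 -0.40196682]
```

View pics/s4.png

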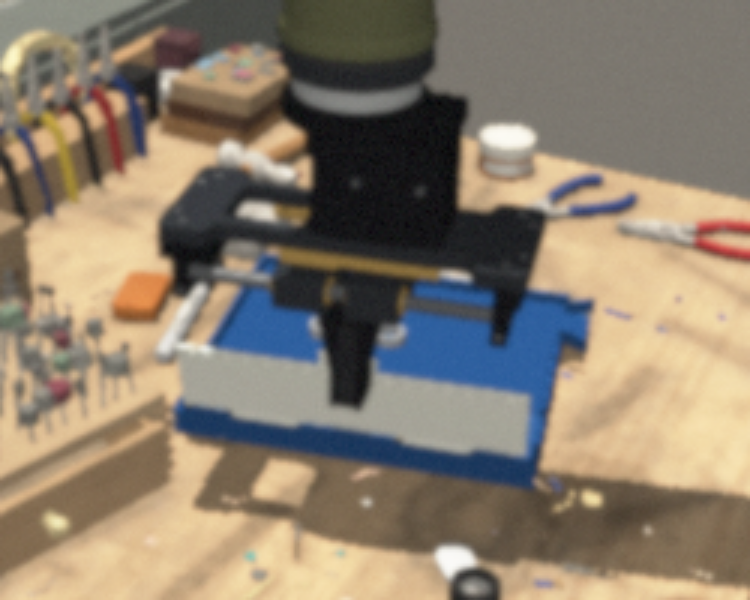

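The fingertip is behind the cover at about (350,400) and clear of everything, so I'll swing the cover over along the arc.

Request:
drive_tool:
  moves:
    - {"x":-15,"y":0,"z":3,"rx":0,"ry":0,"rz":0,"fingers":1}
    - {"x":-21,"y":0,"z":2.5,"rx":0,"ry":0,"rz":0,"fingers":1}
    - {"x":-28,"y":0,"z":2.5,"rx":0,"ry":0,"rz":0,"fingers":1}
    - {"x":-35,"y":0,"z":3.5,"rx":0,"ry":0,"rz":0,"fingers":1}
    - {"x":-41,"y":0,"z":6,"rx":0,"ry":0,"rz":0,"fingers":1}
    - {"x":-47,"y":0,"z":9,"rx":0,"ry":0,"rz":0,"fingers":1}
    - {"x":-52.5,"y":0,"z":13,"rx":0,"ry":0,"rz":0,"fingers":1}
    - {"x":-57.5,"y":0,"z":17.5,"rx":0,"ry":0,"rz":0,"fingers":1}
    - {"x":-61.5,"y":0,"z":23,"rx":0,"ry":0,"rz":0,"fingers":1}
    - {"x":-65,"y":0,"z":29,"rx":0,"ry":0,"rz":0,"fingers":1}
    - {"x":-67,"y":0,"z":35,"rx":0,"ry":0,"rz":0,"fingers":1}
    - {"x":-68.5,"y":0,"z":41,"rx":0,"ry":0,"rz":0,"fingers":1}
    - {"x":-69,"y":0,"z":46,"rx":0,"ry":0,"rz":0,"fingers":1}
    - {"x":-69,"y":0,"z":48.5,"rx":0,"ry":0,"rz":0,"fingers":1}
    - {"x":-69,"y":0,"z":49.5,"rx":0,"ry":0,"rz":0,"fingers":1}
    - {"x":-69,"y":0,"z":49.5,"rx":0,"ry":0,"rz":0,"fingers":1}

```text
time_s: 12.5
tool_pos: [0.5618, -0.0318, 0.0317]
tool_rot: [-179.9, 0.1, 103.0]
force: [-11.7, -1.0, 28.5]
grip_width: 0.0005
grasp_force: 14.0
```

Run:
```python
from h import *
rows([]);print(sensors.get_obs()['force'])
d=vision.read_camera('scene');cv2.imwrite('pics/s5.png',cv2.resize(d['image'][130:300,130:380,::-1],None,fx=3,fy=3))
```

```text
now t 12.5 tray [[-10.3  58.6  31.7]] rot [-1.7990e+02  1.3000e-01  1.0296e+02]
[-11.6930788   -0.97961676  28.47964122]
```

View pics/s5.png

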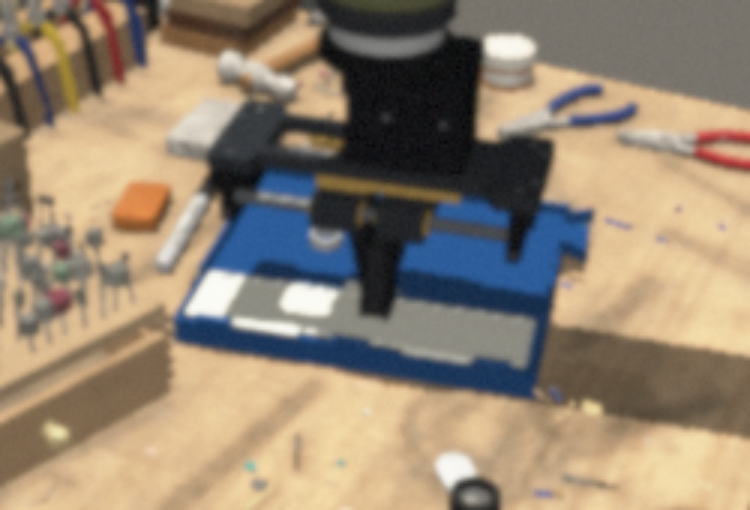

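The cover looks level over the trough at (370,320). It is pressed with 28 N, and the tip reads z = 23.7 mm, which matches the shut cover's top of about 23.8 mm. I'll retreat and check.

Request:
drive_tool:
  moves:
    - {"x":0,"y":0,"z":-5,"rx":0,"ry":0,"rz":0,"fingers":1}
    - {"x":0,"y":0,"z":-20,"rx":0,"ry":0,"rz":0,"fingers":1}
    - {"x":0,"y":0,"z":-60,"rx":0,"ry":0,"rz":0,"fingers":1}
    - {"x":-50,"y":0,"z":-120,"rx":0,"ry":0,"rz":0,"fingers":1}
    - {"x":-100,"y":-10,"z":-177,"rx":0,"ry":0,"rz":0,"fingers":1}
    - {"x":-100,"y":-10,"z":-177,"rx":0,"ry":0,"rz":0,"fingers":1}
    - {"x":-100,"y":-10,"z":-177,"rx":0,"ry":0,"rz":0,"fingers":1}
    - {"x":-100,"y":-10,"z":-177,"rx":0,"ry":0,"rz":0,"fingers":1}
    - {"x":-100,"y":-10,"z":-177,"rx":0,"ry":0,"rz":0,"fingers":1}

```text
time_s: 13.68
tool_pos: [0.5737, -0.1296, 0.2036]
tool_rot: [-179.9, -0.1, 103.1]
force: [-0.5, -1.1, -1.4]
grip_width: 0.0001
grasp_force: 0.0
```

Run:
```python
from h import *
rows([])
d=vision.read_camera('wrist');im=d['image'][:,:,::-1]
print((proj(d,[t2w(p)/1000 for p in[(41.3,-10.7,28),(-.6,-14.1,28)]+[(0,93.5-60.5*np.cos(a),23.8+60.5*np.sin(a)) for a in (0,.05,.1)]+[(s*104,44,23.8) for s in(-1,1)]])-[150,20]).dot(2.7).round(1).tolist())
c=im[20:240,150:420];cv2.imwrite('pics/w6.png',cv2.resize(c,None,fx=2.7,fy=2.7,interpolation=cv2.INTER_CUBIC))
```

```text
now t 13.68 tray [[-20.6 -39.4 203.6]] rot [-1.7988e+02 -1.0000e-01  1.0309e+02]
[[429.0, 371.6], [336.1, 378.7], [339.3, 270.7], [339.8, 270.7], [340.3, 270.4], [101.4, 243.7], [578.4, 245.8]]
```

View pics/w6.png

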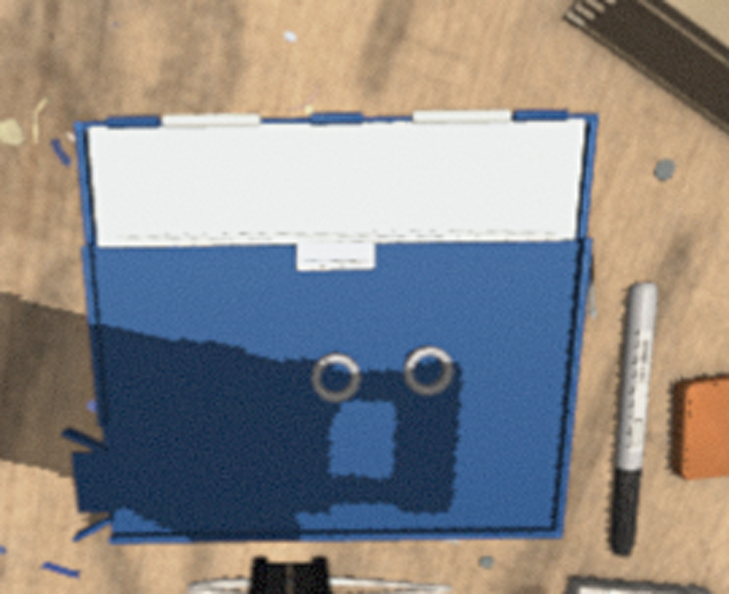

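The cover is shut, with its edge at row 244 and the tab at row 270, both as predicted for 0 rad. The silvers at (336,378) and (429,371) are where they started.

```bash
python3 -c "
from cell import workorder;print(workorder.sign_off())"
```

```text
the job is handed in; nothing more can be done
None
```

The three brass blanks are in the trough, the cover is shut and the two silver blanks are where they started; the job was handed in at about 14 s, and no verdict came back.

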